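Dig the stepped spindle out of the tool tray and pack it

TASK

The stepped spindle lying in the deep green tool tray has to go onto the plywood packing board, laid in the empty pair of V-chocks with its thick end in the wider, deeper notch. The three couplings standing round it are in the way: first stand all three upright in the empty shallow green tray, then move the spindle, and finally stand each coupling back on the spot in the tool tray that it came from. Set everything down gently, do not tip or drop anything, and leave the bar already packed on the board where it lies.

Things in the scene. Friction and masses are not known exactly. Their poses are not given: they have to be found in the camera images.
- plain_coupling: Black steel tube of one straight diameter, standing upright in the tool tray: outside 54 mm, bore 42 mm, 100 mm tall, about 0.62 kg. Origin: centre of its underside; z is its axis, up.
- flanged_coupling: Black steel tube with a round flange as its foot, standing upright in the tool tray: flange 56 mm diameter and 16 mm high, above it a 35 mm neck, bore 23 mm, 118 mm tall in all, about 0.6 kg. Grip it by the neck. Origin: centre of its underside; z is its axis, up.
- hex_coupling: Black steel tube with a hexagonal foot, standing upright in the tool tray: hexagon 46 mm across flats and 40 mm high, above it a round 41 mm neck, bore 29 mm, 109 mm tall in all, about 0.66 kg. Grip it by the neck. Origin: centre of its underside; z is its axis, up.
- spindle: Stepped black steel shaft lying level in two V-chocks in the tool tray, 220 mm long, 0.8 kg. Origin: on the shaft's axis, on the thin part, 20 mm from the step, near the balance point (grip here). Its x axis points along the shaft to the thick, heavy end: 38 mm diameter from x = +20 to +90 mm; thin part 24 mm diameter from x = -130 to +20 mm. It may be rolled about its axis.
- storage_tray: The deep green tool tray, fixed, 224 (x) by 270 (y) mm, walls 45 mm high, floor 10 mm above the bench. Origin: centre of underside. The spindle lies along y at x = 0, axis 42 mm above the bench. Couplings stand, which one where varies, near (x, y) = (-68, -24), (-68, 64), (68, 20) mm, each between low battens along x (top 24 mm above the bench, 78 mm apart). A wood offcut lies in a corner.
- side_tray: The empty shallow green steel tray, the side area, fixed, 250 (x) by 190 (y) mm outside, walls 4 mm thick, rim 18 mm above the bench, floor 4 mm above the bench. Origin: centre of its underside, on the bench.
- packing_board: Plywood board, fixed, 320 (x) by 190 (y) by 12 mm, a pull handle at each x end, 40 mm high. Origin: centre of underside. Empty pair of 90 degree V-chocks (20 mm thick, top 44 mm high) at y = -35 mm: wide deep notch for the thick end at x = +78, narrow one at -65 mm. Rightly laid, the spindle's x is along the board's x, its origin at (+20, -35) mm, axis 44 mm above the bench. Bar's chocks: y = +50.
- packed_bar: Plain black steel bar, 30 mm diameter, 190 mm long, lying along the board's x in the packing board's other V-chocks; to be left alone. Origin: its middle, on the axis; x along the bar.
Not all that is in view belongs to the job. Leave any blue or yellow look-alike of the flanged_coupling alone.

How it is judged:
By the outcome, as a careful person would: the job done as asked, in the order asked, and still so for the second after the job is handed in, with the robot touching nothing.
It also fails if it takes over 144 s, if anything falls off the work surface, if the arm or the gripper's body presses on something with over 40 N, if the wrist force passes 120 N, or if a joint passes its speed limit or range.

ROBOT

A 7-joint arm with a two-finger parallel gripper is mounted at the origin on the work surface. World frame = base frame: x ahead of the robot, y to its left, z up, the work surface at z = 0. Lengths are in m, angles in rad, forces in N, time in s.
With the tool pointing down it reaches from about 0.425 to 0.95 m from the base axis. Payload 4.7 kg.
Tool frame: the origin (TCP) lies on the centre line of the jaws, within the pads' length; the fingertips stand robot.nose_length ahead of it and the grasp point (between the pads) lies 8 mm behind it (robot.nose_length is the distance from the TCP to the fingertips, in m); z points along the fingers, y is the line along which they close (so a half turn about z gives the same grasp; the last joint's range is limited). The gripper opens to 85 mm and grips with 20 to 120 N. Pads are 22 mm wide; open, the fingers measure 114 mm over their backs; the gripper's body (76 mm by 85 mm) begins 54 mm behind the grasp point. The pads swing forward as they close: fully open they stand 13 mm farther back than shut.
Start: joints at [-0.029, 0.469, -0.049, 1.532, 0.024, 1.141, -0.082], TCP at [0.675, 0, 0.242] pointing down, gripper open.
Joint ranges: [-2.59, 2.59], [-0.33, 1.99], [-1.39, 1.29], [0.1, 2.45], [-1.04, 4.18], [0.21, 1.99], [-2.66, 2.66]. Speed limits (rad/s): [2.57, 2.57, 3.14, 3.14, 3.14, 3.14, 3.14].

INTERFACE

Orientations are given as [roll, pitch, yaw] about the fixed x, y, z axes, in that order (R = Rz(yaw) Ry(pitch) Rx(roll)).
In Python, from plant import robot gives the robot as it stands. Calls block until the motion is done:
- robot.goto(position, orientation): joint-space move of the TCP to a pose.
- robot.move_straight(position, vel=0.15, attitude=None, contact_N=None): straight line of the TCP; attitude=None keeps the orientation; vel is the mean speed in m/s. With contact_N (N) it stops when the force on the tool has changed by that much, and returns True; else False.
- robot.move_joints(angles): joint-space move.
- robot.grip(opening, strength=None): opening from 0.0 (shut) to 1.0 (fully open); strength is the grip in N (None keeps the last); returns when the fingers have stopped.
- robot.sleep(seconds).
- robot.inverse_kinematics(position, orientation): joint angles nearest the present ones, or None.
- robot.sense(): the state.
- robot.grab_frame(name): name is "scene" or "side" or "wrist"; returns a dict with "image" (400x640x3 uint8, red, green, blue), "range_z" (400x640 float32, m along the optical axis (not along the pixel's ray), 0 where there is no reading), "fx", "fy", "cx", "cy" (pixels), "R" (3x3) and "t" (3): a world point X has camera coordinates R X + t. Camera axes: x right, y down, z forward; pixel columns grow to the right and rows downward; lengths in m; the calibration is good to about 2 mm. A picture is of the moment at which its call begins.
A pose or a line that the arm cannot do raises robot.IKError and nothing moves.
- robot.close_job(): hands the job in; it is judged then, once.
The state is a dict: "t": time; "joint_pos": joint angles; "joint_velocities": joint speeds; "effort": joint torques, N m; "tcp_pos": TCP position; "tcp_rot": TCP orientation; "wrist_force": force on the tool from outside, world axes, zero at the start; "torque": the same for the moment, N m; "opening": opening from 0.0 (shut) to 1.0 (fully open); "gripper_force": force on a finger pad.
Only numpy, scipy, OpenCV 4.12 (cv2) and the standard library are available. Lean on these libraries where they do the work, as an engineer would, in place of code of your own. Each camera call takes 0.05 s, during which the arm holds its last target. There are 200 camera calls.

## Working session

There is one attempt and no reset: what is moved stays moved. The work goes in short steps, each a Python script; the robot and the scene stay as the last script left them, time stands still between calls to the robot, and variables do not carry over. Pictures are saved under pics/ and viewed, at most 14 in all, crops included, and the job is handed in when it is done.

```bash
ls; mkdir -p pics; python3 - <<'E'
from plant import robot
import cv2,numpy as np,pickle
print(robot.nose_length, robot.sense())
for n in("scene","side","wrist"):
    f=robot.grab_frame(n); cv2.imwrite(f"pics/{n}0.png",f["image"][:,:,::-1]); pickle.dump(f,open(f"{n}0.pkl","wb"))
    print(n,f["fx"],f["cx"],f["cy"],f["R"].round(3).tolist(),f["t"].round(3), (f["range_z"]>0).mean())
E
```

```text
pics
0.011 {'t': 0.0, 'joint_pos': array([-0.02891599,  0.46948169, -0.04862294,  1.53371597,  0.02404555,
        1.14098121, -0.08230044]), 'joint_velocities': array([ 0.00081832, -0.00113286,  0.00055598, -0.00023602, -0.00100082,
       -0.00033113, -0.00074286]), 'effort': array([ 1.18357209e-03, -5.10321057e+01, -4.63755790e-02, -2.37716943e+01,
        1.05899444e-02,  7.35067850e-03,  1.56414734e-05]), 'tcp_pos': array([6.74428926e-01, 5.33517909e-05, 2.41224996e-01]), 'tcp_rot': array([-3.13958901e+00,  1.14527760e-05,  1.57084624e+00]), 'wrist_force': array([ 0.22983397,  0.01131176, -0.2091004 ]), 'torque': array([ 0.06071638, -0.02404168, -0.02890673]), 'gripper_force': 0.0, 'opening': 0.9964469304487586}
scene 371.39144286699127 318.7328401672738 203.30894648402503 [[-0.025, 1.0, 0.007], [0.822, 0.024, -0.569], [-0.569, -0.008, -0.822]] [-0.025 -0.386  1.409] 0.99628125
side 409.49380579950497 316.99315134600823 201.25827290480248 [[0.995, -0.1, -0.008], [-0.084, -0.789, -0.609], [0.054, 0.607, -0.793]] [-0.502  0.091  0.94 ] 0.9959609375
wrist 329.0233660950591 323.28019673185094 197.99448663544095 [[1.0, -0.001, -0.0], [-0.001, -0.961, 0.278], [-0.0, -0.278, -0.961]] [-0.675 -0.035  0.377] 0.99603125
```

View pics/scene0.png

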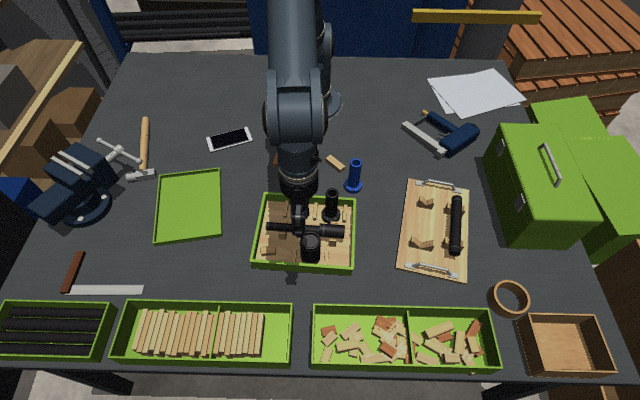

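View pics/side0.png

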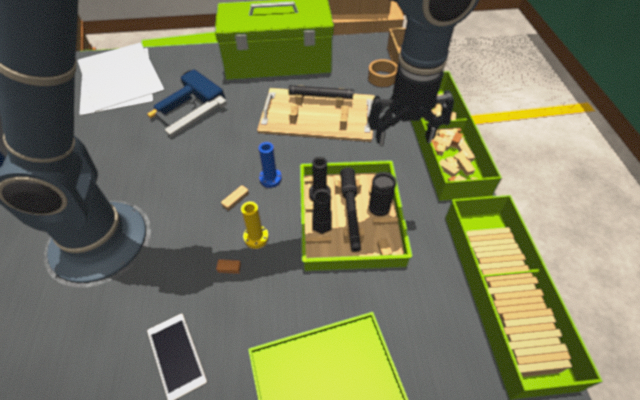

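Scene picture: side tray at (188,205), tool tray at (305,232) with the couplings at about (332,205), (311,247) and one under the gripper, board at (437,228) with the packed bar at (456,225). The look-alikes are the blue one (354,175) and the yellow one (side view 253,225). Next I take wrist shots over each area.

```bash
cat > h.py <<'E'
from plant import robot
import cv2,numpy as np,pickle
def cloud(f):
    v,u=np.mgrid[0:400,0:640]; z=f["range_z"].astype(float)
    c=np.stack([(u-f["cx"])/f["fx"]*z,(v-f["cy"])/f["fy"]*z,z],-1)
    return (c-f["t"])@f["R"], z>0
def ray(f,u,v,h):
    d=np.stack([(np.asarray(u)-f["cx"])/f["fx"],(np.asarray(v)-f["cy"])/f["fy"],np.ones(np.shape(u))],-1)@f["R"]
    o=-f["R"].T@f["t"]; return o+d*((h-o[2])/d[...,2])[...,None]
def pix(f,X):
    c=f["R"]@np.asarray(X)+f["t"]; return c[0]/c[2]*f["fx"]+f["cx"],c[1]/c[2]*f["fy"]+f["cy"]
def green(f):
    h=cv2.cvtColor(f["image"],cv2.COLOR_RGB2HSV); return (cv2.inRange(h,(30,90,50),(50,255,255))>0)
def rect(P):
    r=cv2.minAreaRect(P[:,:2].astype(np.float32)); return np.round(r[0],4),np.round(r[1],4),round(r[2],2)
def shot(name,cam="wrist"):
    f=robot.grab_frame(cam); cv2.imwrite(f"pics/{name}.png",f["image"][:,:,::-1]); pickle.dump(f,open(f"{name}.pkl","wb")); return f
D=np.pi
E
python3 - <<'E'
from h import *
f=pickle.load(open("scene0.pkl","rb")); P,ok=cloud(f); g=green(f).astype(np.uint8)
n,l,s,c=cv2.connectedComponentsWithStats(g)
for i in range(1,n):
    if s[i,4]>400: print(s[i],rect(P[(l==i)&ok]), P[(l==i)&ok][:,2].max().round(3))
print(ray(f,437,228,.012),ray(f,456,225,.047))
# clear view of the tool tray: wrist views
for n,p in(("wt",(.60,0,.40)),("wb",(.56,.38,.36)),("ws",(.56,-.3,.36))):
    for d in (0,.03,.06,-.03):
        try: robot.goto([p[0]+d,p[1],p[2]-abs(d)],[D,0,D/2]); break
        except robot.IKError: print("ik",n,d)
    f=shot(n); print(robot.sense()["tcp_pos"].round(3), -f["R"].T@f["t"])
print(robot.sense()["t"])
im=np.hstack([cv2.resize(cv2.imread(f"pics/{n}.png"),(400,250)) for n in("wb","ws")]); cv2.imwrite("pics/bs.png",im)
E
```

```text
[  499    95   141   170 15561] (array([-0.032 ,  1.2383]), array([0.6941, 1.8304]), 52.94) 0.192
[ 152  167   70   79 4597] (array([ 0.4801, -0.3639]), array([0.2741, 0.2001]), 10.99) 0.024
[ 249  192  107   84 1705] (array([ 0.5683, -0.0016]), array([0.2927, 0.2694]), 86.92) 0.364
[   0  299  110   64 1627] (array([ 0.8667, -0.621 ]), array([0.1498, 0.3069]), 0.04) 0.054
[ 107  298  186   71 5396] (array([ 0.8628, -0.2361]), array([0.1629, 0.4332]), 0.14) 0.074
[ 311  303  192   72 6906] (array([0.8619, 0.2564]), array([0.1634, 0.456 ]), 0.03) 0.075
[0.55358023 0.38314412 0.012     ] [0.56344501 0.42559901 0.047     ]
[ 0.6   -0.     0.397] [0.60081449 0.07049202 0.52852763]
[0.561 0.378 0.36 ] [0.56226597 0.44873542 0.49012103]
[ 0.561 -0.299  0.36 ] [ 0.56140969 -0.2281973   0.49011181]
4.8833
```

View pics/wt.png

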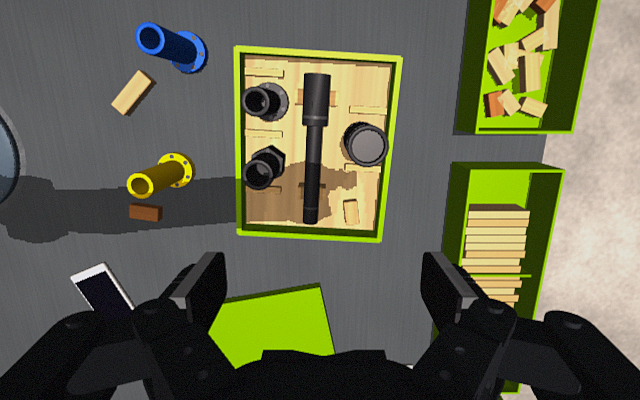

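View pics/bs.png

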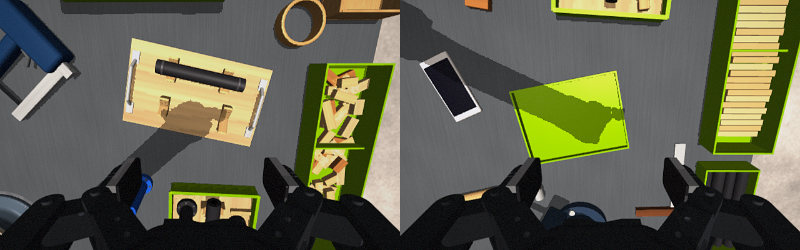

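Wrist view of the tool tray: flanged coupling at (262,100), hex at (262,168), plain tube at (365,143), spindle lying along y at x≈315 with its thick end up (+y, px (317,100)). The blue (165,45) and yellow (155,180) look-alikes stand outside the tray. On the board, the bar is on the +y side, so board yaw is about -14° and the empty chocks are at (165,107)/(225,118). The side tray is clear and empty.

```bash
python3 - <<'E'
from h import *
L=lambda n:pickle.load(open(n+".pkl","rb"))
def gcomp(f,p):
    g=green(f).astype(np.uint8); n,l,s,c=cv2.connectedComponentsWithStats(g)
    cand=[i for i in range(1,n) if s[i,0]<=p[0]<=s[i,0]+s[i,2] and s[i,1]<=p[1]<=s[i,1]+s[i,3]]
    i=max(cand,key=lambda i:s[i,4]); c,_=cv2.findContours((l==i).astype(np.uint8),cv2.RETR_EXTERNAL,cv2.CHAIN_APPROX_NONE)
    return max(c,key=len)[:,0,:].astype(float)
f=L("wt"); c=gcomp(f,(318,145)); tr=rect(ray(f,c[:,0],c[:,1],.045)); print("tool",tr)
P,ok=cloud(f); 
T=tr[0]; ins=ok&(abs(P[...,0]-T[0])<.105)&(abs(P[...,1]-T[1])<.13)
print("floor z",np.percentile(P[ins][:,2],[5,20,40]).round(4))
hi=(ins&(P[...,2]>.095)).astype(np.uint8); n,l,s,_=cv2.connectedComponentsWithStats(hi)
for i in range(1,n):
    if s[i,4]<40: continue
    q=P[l==i]; z=np.percentile(q[:,2],90); q=q[q[:,2]>z-.004]; print(s[i],"z",z.round(4),cv2.minEnclosingCircle(q[:,:2].astype(np.float32)),np.median(q[:,:2],0).round(4))
gray=f["image"].max(-1)
sp=ins&(P[...,2]>.046)&(P[...,2]<.07)&(gray<110)&(abs(P[...,0]-T[0])<.03); q=P[sp]; print("spindle",rect(q))
for a in np.arange(-.12,.12,.02):
    k=q[abs(q[:,1]-T[1]-a)<.01]
    if len(k)>5: print(round(a,2),len(k),k[:,0].min().round(4),k[:,0].max().round(4),np.percentile(k[:,2],95).round(4))
f=L("ws"); P,ok=cloud(f); c=gcomp(f,(270,190)); print("side",rect(ray(f,c[:,0],c[:,1],.018)))
f=L("wb"); P,ok=cloud(f); print("bench z",np.median(P[20:60,100:200,2]))
h=cv2.cvtColor(f["image"],cv2.COLOR_RGB2HSV); m=cv2.inRange(h,(8,50,40),(28,255,255)); m[:60]=0
n,l,s,_=cv2.connectedComponentsWithStats(m); i=l[130,230] or 1+np.argmax(s[1:,4]); print(s[i])
c,_=cv2.findContours((l==i).astype(np.uint8),cv2.RETR_EXTERNAL,cv2.CHAIN_APPROX_NONE); c=max(c,key=len)[:,0].astype(float)
br=rect(ray(f,c[:,0],c[:,1],.012)); print("board",br)
B=br[0]; near=ok&(np.hypot(P[...,0]-B[0],P[...,1]-B[1])<.18)
bar=near&(P[...,2]>.040)&(gray*0+f["image"].max(-1)<100); print("bar",rect(P[bar]),np.percentile(P[bar][:,2],98))
ch=(near&(P[...,2]>.027)&(m>0)).astype(np.uint8); n,l,s,_=cv2.connectedComponentsWithStats(ch)
for i in range(1,n):
    if s[i,4]>30: q=P[l==i]; print(s[i],rect(q),q[:,2].max().round(3))
cv2.imwrite("pics/crop.png",cv2.resize(f["image"][50:250,180:450,::-1],None,fx=2.5,fy=2.5,interpolation=2))
E
```

```text
tool (array([0.5856, 0.0011]), array([0.2774, 0.2309]), 86.61)
floor z [0.0078 0.0228 0.431 ]
[241  86  33  31 602] z 0.1269 ((0.5206788182258606, 0.07281463593244553), 0.017512474209070206) [0.5211 0.0737]
[ 347  124   43   43 1431] z 0.1087 ((0.6577243208885193, 0.018086710944771767), 0.02709304541349411) [0.6578 0.0188]
[242 156  34  34 599] z 0.118 ((0.5163342952728271, -0.01706935465335846), 0.020259076729416847) [ 0.5165 -0.0167]
[    0   251   640   149 48026] z 0.4741 ((0.5996909737586975, 0.011843719519674778), 0.07021801918745041) [0.5994 0.0167]
spindle (array([ 0.5854, -0.0092]), array([0.2364, 0.0355]), 86.64)
-0.1 160 0.5688 0.5907 0.0528
-0.08 172 0.5707 0.5908 0.0528
-0.06 172 0.5726 0.5925 0.0527
-0.04 180 0.5729 0.5941 0.0526
-0.02 183 0.5747 0.5956 0.0526
0.0 196 0.575 0.5957 0.053
0.02 200 0.5767 0.5972 0.0528
0.04 274 0.5715 0.6058 0.0595
0.06 363 0.5717 0.6072 0.0597
0.08 389 0.5735 0.6085 0.0598
0.1 352 0.5737 0.6098 0.0595
side (array([ 0.4893, -0.3571]), array([0.2503, 0.1909]), 11.0)
bench z -0.002007996783376295
[  196    60   241   175 21538]
board (array(
[... 204 characters left out ...]
, 78.79) 0.05
[286 101 108  34 278] (array([0.587 , 0.4387]), array([0.0197, 0.1449]), 73.71) 0.056
[264 120  17  12 125] (array([0.4945, 0.4193]), array([0.0103, 0.0202]), 76.33) 0.045
[351 140  16  11 122] (array([0.6115, 0.3932]), array([0.0103, 0.02  ]), 76.52) 0.044
[255 154  17  16 202] (array([0.4778, 0.368 ]), array([0.0219, 0.0203]), 77.07) 0.044
[251 169  18  19 242] (array([0.4731, 0.3464]), array([0.0215, 0.0203]), 76.85) 0.044
[355 168  18  16 206] (array([0.6197, 0.3471]), array([0.0208, 0.0201]), 77.53) 0.044
[348 196  16  19 233] (array([0.6104, 0.3057]), array([0.0212, 0.0202]), 77.1) 0.044
[495 299  20  12  31] (array([0.6171, 0.39  ]), array([0.0026, 0.0012]), 12.53) 0.407
```

View pics/crop.png

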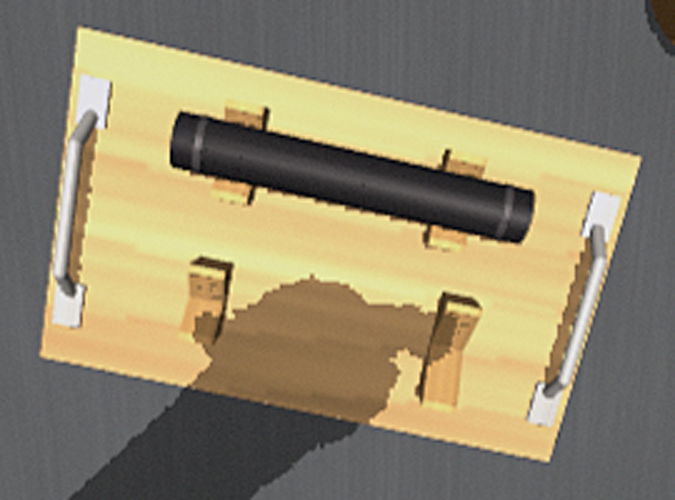

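Crop confirms: the empty chocks are narrow at left (208,295) and wide at right (450,345), with the bar in the upper pair. The choices for couplings match their measured top radii and heights (17.5/20.3/27.1 mm). I'll move the first coupling.

```bash
cat >> h.py <<'E'
C={"plain":((.6577,.0183),.072),"flanged":((.5208,.0732),.090),"hex":((.5164,-.0169),.086)} # spot, TCP z at pick
a=np.radians(11.); S0=np.array([.4893,-.3571]); Rs=np.array([[np.cos(a),-np.sin(a)],[np.sin(a),np.cos(a)]])
SIDE={n:S0+Rs@np.array(p) for n,p in {"flanged":(-.075,-.045),"plain":(.075,-.045),"hex":(0,.045)}.items()}
H=.25; DN=[D,0,D/2]
def ws(s=""):
    q=robot.sense(); print(s,"t",round(q["t"],1),q["tcp_pos"].round(4),"F",q["wrist_force"].round(1),"T",q["torque"].round(2),"op",round(q["opening"],3),"gf",round(q["gripper_force"],1)); return q
def pick(xy,z,ori,op,N,hi=H):
    robot.goto([*xy,hi],ori); robot.grip(op)
    robot.move_straight([*xy,z+.04],vel=.2); 
    if robot.move_straight([*xy,z],vel=.08,contact_N=15): ws("CONTACT on descent")
    robot.grip(0.,N); ws("gripped"); robot.move_straight([*xy,z+.02],vel=.05); robot.move_straight([*xy,hi],vel=.2); ws("lifted")
def place(xy,z,ori,op,hi=H):
    robot.goto([*xy,hi],ori); robot.move_straight([*xy,z+.015],vel=.2); robot.sleep(.2)
    c=robot.move_straight([*xy,z-.006],vel=.025,contact_N=3); q=ws(f"down contact={c} dz={robot.sense()['tcp_pos'][2]-z:.4f}")
    robot.grip(op); z1=q["tcp_pos"][2]; robot.move_straight([*xy,z1+.06],vel=.1); robot.move_straight([*xy,hi],vel=.25); ws("released")
E
python3 - <<'E'
from h import *
f=pickle.load(open("wt.pkl","rb")); P,ok=cloud(f); dark=ok&(f["image"].max(-1)<110)
u=np.array([np.sin(np.radians(3.4)),np.cos(np.radians(3.4))]); n=np.array([u[1],-u[0]])
q=P[dark&(P[...,2]>.045)&(P[...,2]<.07)]-[.5856,.0011,0]; s=q[:,:2]@u; w=q[:,:2]@n
k=abs(w)<.022; s,w,z=s[k],w[k],q[k,2]
print("ends",np.percentile(s,[0,.3,99.7,100]).round(4),"thick from",np.percentile(s[z>.0572],[1,2,5]).round(4))
for x in np.arange(.01,.06,.004):
    m=abs(s-x)<.003; print(round(x,3),w[m].min().round(4),w[m].max().round(4),np.percentile(z[m],80).round(4))
for lo,hi in((-.1,-.05),(-.05,0),(.06,.1)):
    m=(s>lo)&(s<hi); print(lo,(w[m].min()+w[m].max())/2)
print(SIDE)
n="hex"; pick(*C[n],DN,1.,60); place(SIDE[n],C[n][1]-.006,DN,1.)
E
```

```text
ends [-0.1289 -0.1101  0.1076  0.1079] thick from [0.0399 0.0406 0.0425]
0.01 -0.0096 0.0111 0.0519
0.014 -0.0098 0.0108 0.0523
0.018 -0.0099 0.0107 0.052
0.022 -0.0102 0.0104 0.0517
0.026 -0.0103 0.0102 0.0517
0.03 -0.0103 0.0111 0.052
0.034 -0.0092 0.0111 0.0519
0.038 -0.0165 0.0179 0.0575
0.042 -0.0165 0.0179 0.0587
0.046 -0.0168 0.0176 0.0586
0.05 -0.0169 0.0173 0.0579
0.054 -0.0171 0.0171 0.0583
0.058 -0.0173 0.0182 0.0589
-0.1 0.000561140796585341
-0.05 0.0005404763264751679
0.06 0.00025916559087267935
{'flanged': array([ 0.42426437, -0.4155839 ]), 'plain': array([ 0.57150844, -0.38696255]), 'hex': array([ 0.4807136 , -0.31292678])}
gripped t 8.2 [ 0.516  -0.0169  0.0865] F [-3.3 -0.5  5.5] T [-0.07  0.53  0.05] op 0.463 gf 59.8
lifted t 9.6 [ 0.5152 -0.0169  0.2485] F [-0.3 -0.2 -6. ] T [ 0.03 -0.02 -0.02] op 0.462 gf 61.0
down contact=True dz=0.0006 t 12.5 [ 0.4806 -0.3129  0.0806] F [-0.8  0.4  4.2] T [0.08 0.04 0.02] op 0.459 gf 61.7
released t 14.3 [ 0.4804 -0.3126  0.2495] F [-0.2  0.1 -1.3] T [ 0.02  0.05 -0.02] op 0.998 gf 0.0
```

```bash
python3 - <<'E'
from h import *
for n in("flanged","plain"): pick(*C[n],DN,1.,60); place(SIDE[n],C[n][1]-.006,DN,1.)
robot.goto([.58,-.02,.30],DN); shot("wt2"); f=shot("scene2","scene")
q=robot.sense()["joint_pos"]
for y in(86.6,266.6,-12.5,167.5):
    print(y,robot.inverse_kinematics([.5872,.0191,.034],[D,0,np.radians(y)]) if abs(y)>80 and y!=167.5 else robot.inverse_kinematics([.5585,.3389,.036],[D,0,np.radians(y)]))
b=cv2.imread("pics/scene2.png")[140:290,140:480]; w=cv2.resize(cv2.imread("pics/wt2.png"),(480,300))
cv2.imwrite("pics/c2.png",np.vstack([cv2.resize(b,(680,300)),cv2.copyMakeBorder(w,0,0,0,200,0)]))
E
```

```text
gripped t 17.9 [0.5201 0.0732 0.0904] F [-3.  -0.4  4.3] T [-0.06  0.64 -0.05] op 0.396 gf 59.2
lifted t 19.3 [0.5196 0.073  0.2485] F [-0.6 -0.4 -7.1] T [-0.02  0.03  0.02] op 0.397 gf 60.3
down contact=True dz=0.0004 t 22.8 [ 0.4241 -0.4155  0.0844] F [-0.4  0.8  4.8] T [ 0.11 -0.11  0.02] op 0.394 gf 60.9
released t 24.7 [ 0.424  -0.4152  0.2496] F [-0.5  0.4 -0.9] T [ 0.06 -0.01 -0.04] op 0.998 gf 0.0
gripped t 28.6 [0.6572 0.0183 0.0728] F [-3.1  0.5  5.7] T [-0.02  0.74  0.01] op 0.615 gf 62.3
lifted t 30.1 [0.6566 0.0184 0.2483] F [-0.3  0.4 -6.5] T [-0.    0.01  0.02] op 0.623 gf 63.8
down contact=True dz=0.0009 t 33.5 [ 0.5714 -0.3869  0.0669] F [-0.7  0.1  4.9] T [ 0.01 -0.04  0.  ] op 0.617 gf 64.5
released t 35.3 [ 0.571  -0.3865  0.249 ] F [-0.2  0.3 -1. ] T [0.03 0.02 0.03] op 1.0 gf 0.0
86.6 [-0.3023878   0.59356064  0.26587751  1.92455392 -0.24385664  0.65439467
  0.0551969 ]
266.6 [ 0.67469833  0.95900875 -1.186667    1.86738212  1.02630012  1.09140545
  2.14848651]
-12.5 [-0.9469668   0.70732871  0.48936563  1.77000735 -0.4504749   0.77757523
 -2.01938248]
167.5 [-0.60760132  0.65654293 -0.00336496  1.74802817  0.00305601  0.73702662
  0.74010055]
```

View pics/c2.png

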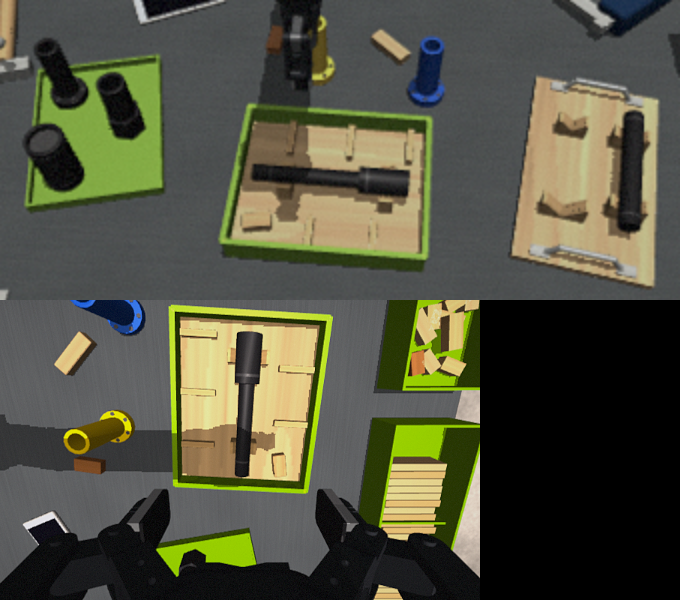

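All three couplings stand upright in the side tray (crop pixels 60,75 / 120,105 / 55,155), and the spindle is free in the tool tray (245,400), thick end toward +y. Now the spindle.

```bash
python3 - <<'E'
from h import *
yp=np.radians(86.6); yb=np.radians(-12.45)
pick((.5872,.0191),.034,[D,0,yp],.5,90)
robot.goto([.5585,.3389,H],[D,0,yb]); shot("carry","scene"); ws("over")
place((.5585,.3389),.036,[D,0,yb],.5)
robot.goto([.56,.30,.33],DN); f=shot("wb2"); ws()
P,ok=cloud(f); cv2.imwrite("pics/c3.png",f["image"][:330,:,::-1])
E
```

```text
gripped t 39.6 [0.5853 0.0192 0.0346] F [-4.5  0.2  5.7] T [0.   1.18 0.01] op 0.253 gf 87.7
lifted t 41.3 [0.5861 0.0191 0.2484] F [-0.2 -0.1 -9.2] T [-0.05 -0.01  0.06] op 0.255 gf 88.4
over t 43.2 [0.5589 0.3378 0.2499] F [ 0.5  0.9 -8.5] T [0.04 0.04 0.02] op 0.253 gf 88.4
down contact=True dz=0.0006 t 45.4 [0.5582 0.3382 0.0366] F [ 0.8 -1.   3.8] T [-0.12 -0.2  -0.06] op 0.254 gf 89.7
released t 47.3 [0.5574 0.3386 0.2482] F [-0.4  0.2  0.2] T [-0.02 -0.04 -0.01] op 0.5 gf 0.0
 t 48.8 [0.5597 0.3    0.3291] F [0.  0.5 0.4] T [0.01 0.02 0.01] op 0.499 gf 0.0
```

View pics/c3.png

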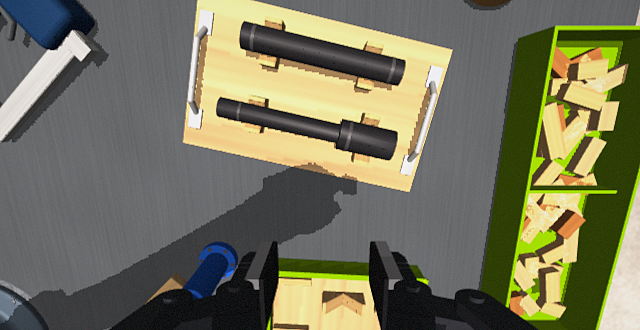

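The spindle lies in the empty chocks, thick end (370,138) in the wide notch and thin part (260,112) in the narrow one. The bar is undisturbed at (320,52). I check level and position numerically, then return the couplings, with x shifted -1.7 mm because the grip in the fixed V showed that much camera bias.

```bash
python3 - <<'E'
from h import *
f=pickle.load(open("wb2.pkl","rb")); P,ok=cloud(f); m=ok&(f["image"].max(-1)<110)
b=np.radians(-12.45); u=np.array([np.cos(b),np.sin(b)]); n=np.array([-u[1],u[0]])
q=P-[.5463,.3772,0]; s=q[...,:2]@u; w=q[...,:2]@n
k=m&(abs(w+.035)<.026)&(q[...,2]>.043)&(q[...,2]<.09)&(abs(s)<.14)
print("ends",np.percentile(s[k],[.5,99.5]).round(4),"expect -.11 .11")
g=[]
for lo,hi,top in((-.1,-.08,.056),(-.05,-.03,.056),(.0,.02,.056),(.05,.075,.063),(.08,.1,.063)):
    j=k&(s>lo)&(s<hi); z=np.percentile(q[j][:,2],90); g.append(z-top); print(lo,"w",((w[j].min()+w[j].max())/2).round(4),"dz",(z-top).round(4))
assert max(g)-min(g)<.004
for n in("plain","hex","flanged"):
    (x,y),z=C[n]; pick(SIDE[n],z-.006,DN,1.,60); place((x-.0017,y),z,DN,1.)
robot.goto([.60,0,.397],DN); shot("wt3"); shot("scene3","scene"); ws()
f=pickle.load(open("wt3.pkl","rb")); P,ok=cloud(f)
hi=(ok&(abs(P[...,0]-.5856)<.105)&(abs(P[...,1])<.13)&(P[...,2]>.095)&(P[...,2]<.2)).astype(np.uint8); N,l,s,_=cv2.connectedComponentsWithStats(hi)
for i in range(1,N):
    if s[i,4]<40: continue
    q=P[l==i]; z=np.percentile(q[:,2],90); q=q[q[:,2]>z-.004]; print("z",z.round(4),cv2.minEnclosingCircle(q[:,:2].astype(np.float32)))
b=cv2.imread("pics/scene3.png")[140:290,140:480]; w=cv2.resize(cv2.imread("pics/wt3.png"),(480,300))
cv2.imwrite("pics/c4.png",np.vstack([cv2.resize(b,(680,300)),cv2.copyMakeBorder(w,0,0,0,200,0)]))
E
```

```text
ends [-0.1064  0.1099] expect -.11 .11
-0.1 w -0.0347 dz -0.002
-0.05 w -0.035 dz -0.0017
0.0 w -0.0352 dz -0.0019
0.05 w -0.0349 dz -0.0018
0.08 w -0.0349 dz -0.0016
gripped t 53.7 [ 0.5712 -0.3873  0.0669] F [-3.4  0.6  5.2] T [0.25 0.56 0.03] op 0.615 gf 62.9
lifted t 55.2 [ 0.5709 -0.3861  0.2483] F [ 0.   0.2 -6.9] T [ 0.06 -0.02 -0.02] op 0.62 gf 63.9
down contact=True dz=0.0009 t 58.5 [0.6559 0.0183 0.0729] F [ 0.6 -0.6  4.6] T [ 0.03 -0.    0.  ] op 0.617 gf 64.5
released t 60.3 [0.6555 0.0185 0.2494] F [ 0.1  1.  -0.5] T [ 0.   -0.06 -0.04] op 1.001 gf 0.0
gripped t 63.8 [ 0.4805 -0.3131  0.0805] F [-2.5  0.9  5.4] T [0.14 0.45 0.04] op 0.466 gf 60.3
lifted t 65.3 [ 0.48   -0.3121  0.2486] F [ 0.1  0.2 -6.4] T [-0.04 -0.01  0.01] op 0.46 gf 61.1
down contact=True dz=0.0005 t 68.1 [ 0.5146 -0.0169  0.0865] F [-1.5  0.4  4.8] T [ 0.09  0.13 -0.02] op 0.466 gf 61.8
released t 70.0 [ 0.5143 -0.0166  0.2496] F [-1.1 -0.4 -1.1] T [ 0.02 -0.04  0.04] op 1.003 gf 0.0
gripped t 73.7 [ 0.4239 -0.4158  0.0845] F [-1.6  0.7  4.8] T [ 0.18  0.34 -0.02] op 0.396 gf 59.6
lifted t 75.1 [ 0.4238 -0.4145  0.2486] F [-0.1 -0.4 -7.6] T [ 0.04 -0.02 -0.03] op 0.396 gf 60.3
down contact=True dz=0.0005 t 78.6 [0.5189 0.0732 0.0905] F [-1.4  0.2  3.7] T [ 0.06  0.05 -0.  ] op 0.399 gf 60.9
released t 80.4 [0.5187 0.0735 0.2497] F [-0.3 -0.8  0.1] T [-0.01 -0.04 -0.03] op 1.002 gf 0.0
 t 81.3 [0.5989 0.0017 0.3945] F [-0.6  0.2  0.2] T [-0.02 -0.   -0.03] op 1.004 gf 0.0
z 0.1269 ((0.5201196074485779, 0.07292140275239944), 0.0174552034586668)
z 0.1087 ((0.6562724709510803, 0.018514178693294525), 0.02690441720187664)
z 0.1179 ((0.5152220129966736, -0.016590425744652748), 0.020376944914460182)
```

View pics/c4.png

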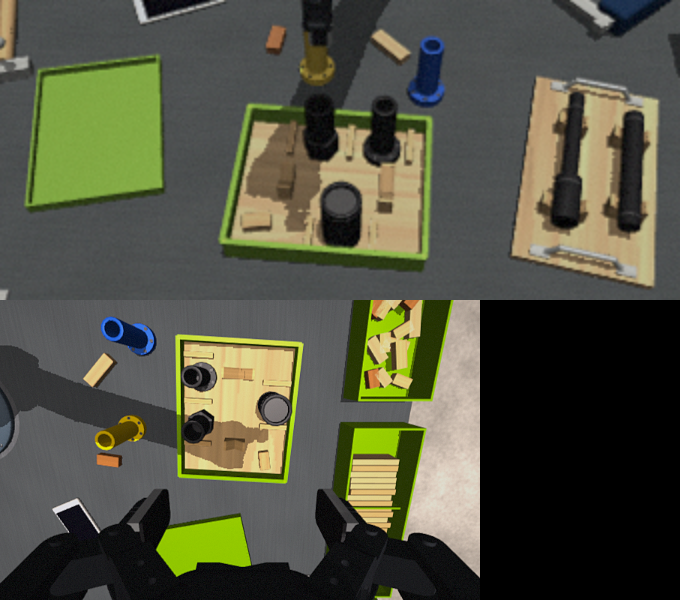

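Everything checks out: all three couplings are upright within about 1.5 mm of their original spots (crop 320,125 / 382,130 / 341,215). The spindle is level in its chocks (570,160), and the bar (632,170) and look-alikes haven't moved.

```bash
python3 -c "
from plant import robot
print(robot.close_job())"
```

```text
the job is handed in; nothing more can be done
None
```

The job is done and handed in at about 81 s of robot time: the spindle lies level in the board's empty V-chocks with its thick end in the wide notch, all three couplings stand upright within about 1.5 mm of their original spots, and the packed bar looks undisturbed.

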